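Set out the coffee tasting: bean jars to their trays

ROBOT

A 6-joint arm with a two-finger parallel gripper is mounted at the origin on the work surface. World frame = base frame: x ahead of the robot, y to its left, z up, the work surface at z = 0. Lengths are in mm, angles in degrees, forces in N, time in s.
With the tool pointing down it reaches from about 300 to 850 mm from the base axis. Payload 4.2 kg.
Tool frame: the origin (TCP) lies at the very end of the fingers, on their centre line; the grasp point (between the pads) lies 19 mm behind it (env.grip_point_offset is the distance from the TCP to the grasp point, in mm); z points along the fingers, y is the line along which they close (so a half turn about z gives the same grasp; the last joint's range is limited). The gripper opens to 91 mm and grips with 3 to 60 N. Pads are 32 mm wide; open, the fingers measure 118 mm over their backs; the gripper's body (76 mm by 178 mm) begins 60 mm behind the grasp point.
Start: joints at [-75.573, 18.312, 89.639, -0, 72.044, -1.146], TCP at [154.37, -553.907, 213.976] pointing down, gripper open.
Joint ranges: [-177.97, 177.97], [-48.28, 115.42], [12.27, 149.76], [-77.06, 257.06], [2.81, 150.46], [-146.56, 146.56]. Speed limits (degrees/s): [147.25, 147.25, 180, 180, 180, 180].

INTERFACE

Orientations are given as [roll, pitch, yaw] about the fixed x, y, z axes, in that order (R = Rz(yaw) Ry(pitch) Rx(roll)).
In Python, from workcell import env gives the robot as it stands. The module is installed in compiled form; this text tells all that it offers.
- The arm moves only by the tool arm_command, never from a script. Its argument "rows" is a list of rows, each an object with "delta_pos": the shift along the tool's x, y, z in mm, a list of three; "roll": the turn about the tool's z in units of 5 degrees (1.0 is 5 degrees); "jaw": the opening in per cent of the stroke, from 0 (shut) to 100 (fully open). A call has 1 to 20 rows; each row is the pose to reach, as a shift and turn from the pose commanded when the call began, along the tool's axes at that moment; what a row does not reach only later rows make up. A row lasts 1/12 s, in which the tool goes at most 41.7 mm and 7.16 degrees, less where a joint would pass 70% of its speed; a pose out of reach is approached as far as the arm can. A call with a gripper value outside its range is refused whole. The fingers move at their own pace and stop on an object; "squeeze" is the grip in N (left out, the last holds). Time passes only in rows, so rows that repeat a pose let the fingers close. It gives the time, the measured TCP pose, the force, the opening and the grip force at its end, in the units of the state.
- env.state(): the state, without advancing time (a new reading comes with each control period).
- env.grab_frame(name): name is "scene" or "side" or "wrist"; returns a dict with "img" (420x560x3 uint8, blue, green, red), "z_map" (420x560 float32, mm along the optical axis (not along the pixel's ray), 0 where there is no reading), "fov_y" (degrees; the focal length in pixels is half the picture's height over the tangent of half this angle, whatever the lens; pixels are square), "cx", "cy" (the principal point, pixels), "R" (3x3) and "t" (3): a world point X has camera coordinates R X + t; the wrist camera has in their place "T_tool_cam" (4x4, takes a point from camera to tool coordinates, whose origin is the TCP and whose axes are the flange's). Camera axes: x right, y down, z forward; pixel columns grow to the right and rows downward; lengths in mm; the calibration is good to about 2 mm. A picture is of the moment at which its call begins: read the wrist's pose just before it.
- env.job_done(): hands the job in; it is judged then, once.
The state is a dict: "time_s": time; "qpos": joint angles; "qvel": joint speeds; "effort": joint torques, N m; "ee_pos": TCP position; "ee_rot": TCP orientation; "force": force on the tool from outside, world axes, zero at the start; "torque": the same for the moment, N m; "gripper_width": finger opening in mm; "gripper_force": force on a finger pad.
Only numpy, scipy, OpenCV 4.12 (cv2) and the standard library are available. Lean on these libraries where they do the work, as an engineer would, in place of code of your own. Each camera call takes 0.05 s, during which the arm holds its last target. There are 200 camera calls.

TASK

Set out the coffee tasting: carry the bean jars with the yellow, mint, red and blue lids, one after another, to the tray whose cup has the same colour as the lid, and stand each upright in the middle of that tray's round cork pad, with its whole base on the cork. Set the glass jars down gently, tip none of them over, and leave the jars with the black lid and the white lid standing where they are.

Things in the scene. Friction and masses are not known exactly. Their poses are not given: they have to be found in the camera images.
- jar_yellow_center (a point): centre of the small upright glass jar of coffee beans with a yellow lid, loose, 0.12 to 0.22 kg; the jar is round, 90 mm tall, body 44 mm across (lower 71 mm), lid 46 mm across (top 19 mm); this point is on its axis, 45 mm above its underside; z is up along the axis
- jar_mint_center (a point): centre of the small upright glass jar of coffee beans with a mint lid, loose, 0.12 to 0.22 kg; the jar is round, 90 mm tall, body 44 mm across (lower 71 mm), lid 46 mm across (top 19 mm); this point is on its axis, 45 mm above its underside; z is up along the axis
- jar_red_center (a point): centre of the small upright glass jar of coffee beans with a red lid, loose, 0.12 to 0.22 kg; the jar is round, 90 mm tall, body 44 mm across (lower 71 mm), lid 46 mm across (top 19 mm); this point is on its axis, 45 mm above its underside; z is up along the axis
- jar_blue_center (a point): centre of the small upright glass jar of coffee beans with a blue lid, loose, 0.12 to 0.22 kg; the jar is round, 90 mm tall, body 44 mm across (lower 71 mm), lid 46 mm across (top 19 mm); this point is on its axis, 45 mm above its underside; z is up along the axis
- jar_black_center (a point): centre of the small upright glass jar of coffee beans with a black lid, loose, 0.12 to 0.22 kg; the jar is round, 90 mm tall, body 44 mm across (lower 71 mm), lid 46 mm across (top 19 mm); this point is on its axis, 45 mm above its underside; z is up along the axis. Bystander: stays where it is
- jar_white_center (a point): centre of the small upright glass jar of coffee beans with a white lid, loose, 0.12 to 0.22 kg; the jar is round, 90 mm tall, body 44 mm across (lower 71 mm), lid 46 mm across (top 19 mm); this point is on its axis, 45 mm above its underside; z is up along the axis. Bystander: stays where it is
- tray_yellow_pad (a point): centre of the top face of the round cork pad (70 mm across, 12 mm above the table) on the light wooden tasting tray that carries the yellow cup. The tray is fixed, 180 x 86 mm, 10 mm thick, long side along this point's x axis from -43 to +137 mm; the round open cup (64 mm across, its rim 60 mm above the table) is fixed on it at x = +94 mm, on the far side from the robot; z is up
- tray_mint_pad (a point): centre of the top face of the round cork pad (70 mm across, 12 mm above the table) on the light wooden tasting tray that carries the mint cup. The tray is fixed, 180 x 86 mm, 10 mm thick, long side along this point's x axis from -43 to +137 mm; the round open cup (64 mm across, its rim 60 mm above the table) is fixed on it at x = +94 mm, on the far side from the robot; z is up
- tray_red_pad (a point): centre of the top face of the round cork pad (70 mm across, 12 mm above the table) on the light wooden tasting tray that carries the red cup. The tray is fixed, 180 x 86 mm, 10 mm thick, long side along this point's x axis from -43 to +137 mm; the round open cup (64 mm across, its rim 60 mm above the table) is fixed on it at x = +94 mm, on the far side from the robot; z is up
- tray_blue_pad (a point): centre of the top face of the round cork pad (70 mm across, 12 mm above the table) on the light wooden tasting tray that carries the blue cup. The tray is fixed, 180 x 86 mm, 10 mm thick, long side along this point's x axis from -43 to +137 mm; the round open cup (64 mm across, its rim 60 mm above the table) is fixed on it at x = +94 mm, on the far side from the robot; z is up
Not all that is in view belongs to the job. What is shaped like the part that bears jar_red_center but pink is not meant.

How it is judged:
By the outcome, as a careful person would: the job done as asked, in the order asked, and still so for the second after the job is handed in, with the robot touching nothing.
It also fails if it takes over 104 s, if anything falls off the work surface, if the arm or the gripper's body presses on something with over 40 N, if the wrist force passes 120 N, or if a joint passes its speed limit or range.

## Working session

There is one attempt and no reset: what is moved stays moved. The work goes in short steps, Python scripts to look and compute and a tool call to move; the robot and the scene stay as the last step left them, time stands still between calls to the robot, and variables do not carry over. Pictures are saved under pics/ and viewed, at most 14 in all, crops included, and the job is handed in when it is done.

Besides the shell and the picture viewer there is one more tool, called after "Call:" as name([rows], argument=value, ...), one row to a line, values as JSON. arm_command: Moves the arm, as the interface text tells. Its arguments: {"type":"object","properties":{"rows":{"type":"array"},"squeeze":{"type":"number"}},"required":["rows"]}

```bash
mkdir -p pics
cat > h.py <<'E'
import numpy as np, cv2
from workcell import env
def grab(n):
    f=env.grab_frame(n); f["f"]=210/np.tan(np.radians(f["fov_y"]/2)); return f
def rays(f,uv):
    uv=np.atleast_2d(uv).astype(float)
    d=np.c_[(uv[:,0]-f["cx"])/f["f"],(uv[:,1]-f["cy"])/f["f"],np.ones(len(uv))]
    return d
def world(f,uv,z):
    "cast pixels of a fixed camera onto plane z"
    d=rays(f,uv)@f["R"]; c=-f["R"].T@f["t"]
    return c+d*((z-c[2])/d[:,2])[:,None]
def cloud(f):
    v,u=np.mgrid[:420,:560]; d=rays(f,np.c_[u.ravel(),v.ravel()])*f["z_map"].reshape(-1,1)
    return ((d-f["t"])@f["R"]).reshape(420,560,3)
E
python3 - <<'E'
from h import *
for n in("scene","side"):
    f=grab(n); cv2.imwrite(f"pics/{n}0.png",f["img"]); print(n,f["f"],-f["R"].T@f["t"],f["R"][2])
s=env.state();print(s["ee_pos"],s["ee_rot"],s["gripper_width"],s["time_s"])
E
```

```text
scene 461.0939294869738 [1031.57275813 -651.452466    852.00357479] [-0.47068879  0.53464984 -0.70185583]
side 418.6395779942995 [ 40.16243756 590.35701018 687.41377869] [ 0.43926484 -0.65041461 -0.61968317]
[ 154.26578364 -553.43094149  213.1990004 ] [-1.7990723e+02 -2.7893319e-03  1.5574289e+01] 91.56035912936575 0.1
```

View pics/scene0.png

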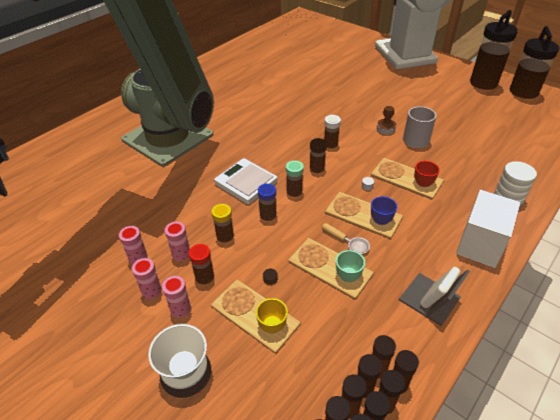

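View pics/side0.png

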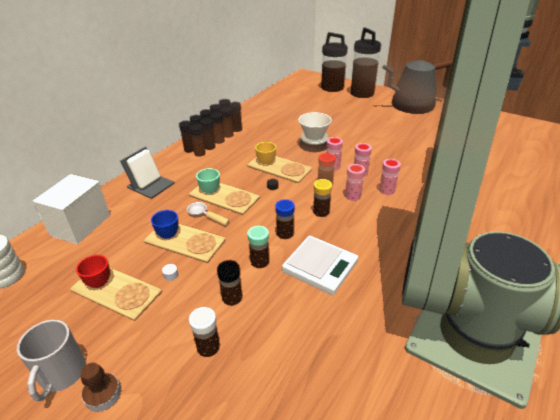

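The scene view shows the lids at yellow (222,213), blue (267,193), mint (294,170), red (200,255), black (318,150) and white (332,122). The tray cups are yellow (272,315), mint (349,265), blue (383,210) and red (427,173).

Candidates for the red jar are (200,262), which has a dark bean body and red lid, and four with pink bodies at (132,243), (177,240), (145,276) and (176,294). The one at (200,262) fits; the pink ones are decoys. I'll confirm this in a crop while measuring.

Run:
```python
from h import *
H={"yellow":(22,32),"mint":(65,90),"red":(0,4),"blue":(110,125)}
crops=[]
for n in("scene","side"):
    f=grab(n); P=cloud(f); hsv=cv2.cvtColor(f["img"],cv2.COLOR_BGR2HSV); z=P[...,2]
    ok=(f["z_map"]>0)
    print(n,"table z",np.median(z[ok&(abs(z)<15)]))
    top=(ok&(z>84)&(z<97)&(P[...,0]>250)).astype(np.uint8)
    k,l,st,c=cv2.connectedComponentsWithStats(top,connectivity=4)
    for i in range(1,k):
        if 40<st[i,4]<900:
            m=l==i; q=P[m]; (cx,cy),r=cv2.minEnclosingCircle(world(f,np.argwhere(m)[:,::-1],90)[:,:2].astype(np.float32))
            if r<40: print(" top",c[i].round(),st[i,4],"circ",round(cx),round(cy),round(r),"zmed",np.median(q[:,2]).round(1),"hsv",np.median(hsv[m],0))
    tr=(ok&(z>6)&(z<15)&(P[...,0]>250)).astype(np.uint8); tr=cv2.morphologyEx(tr,cv2.MORPH_OPEN,np.ones((3,3)))
    k,l,st,c=cv2.connectedComponentsWithStats(tr)
    for i in range(1,k):
        if st[i,4]>600:
            m=l==i; r=cv2.minAreaRect(P[m][:,:2].astype(np.float32)); print(" tray",c[i].round(),st[i,4],np.round(r[0]),np.round(r[1]),round(r[2],1))
    if n=="scene": a=f["img"][210:340,110:310]; b=f["img"][150:330,200:450]
cv2.imwrite("pics/crop1.png",np.vstack([cv2.resize(a,(780,290),interpolation=2)[:, :],cv2.resize(b,(780,310))]))
```

```text
scene table z 0.9440137542382806
 top [333. 120.] 140 circ 414 290 28 zmed 90.4 hsv [ 30.   19.5 227. ]
 top [318. 144.] 160 circ 449 173 27 zmed 90.7 hsv [ 11. 160.  46.]
 top [295. 167.] 187 circ 461 57 26 zmed 90.7 hsv [ 69.  90. 213.]
 top [267. 190.] 216 circ 464 -54 26 zmed 90.7 hsv [117. 172. 157.]
 top [222. 211.] 248 circ 431 -175 26 zmed 90.5 hsv [ 24. 244. 227.]
 top [175. 230.] 277 circ 392 -282 26 zmed 90.6 hsv [171. 125. 209.]
 top [129. 234.] 283 circ 324 -355 26 zmed 90.6 hsv [171. 126. 207.]
 top [199. 253.] 315 circ 482 -293 25 zmed 90.5 hsv [  2. 227. 211.]
 top [143. 267.] 328 circ 422 -394 25 zmed 90.5 hsv [170. 126. 211.]
 top [174. 286.] 362 circ 506 -384 25 zmed 90.4 hsv [170.  123.5 214. ]
 top [384. 347.] 374 circ 898 -228 23 zmed 95.2 hsv [ 7. 91. 55.]
 top [407. 362.] 397 circ 943 -227 23 zmed 95.0 hsv [ 7. 88. 54.]
 top [370. 366.] 396 circ 898 -275 22 zmed 95.1 hsv [ 7.  81.5 55. ]
 top [393. 382.] 439 circ 944 -276 23 zmed 95.0 hsv [ 6. 74. 52.]
 top [354. 387.] 436 circ 897 -324 22 zmed 95.0 hsv [ 6. 71. 55.]
 top [377. 405.] 464 circ 944 -323 22 zmed 
[... 654 characters left out ...]
 [172. 110. 235.]
 top [356. 169.] 156 circ 389 -276 26 zmed 89.0 hsv [173. 109. 232.]
 top [323. 184.] 178 circ 427 -171 26 zmed 89.2 hsv [ 24.  191.  245.5]
 top [285. 205.] 208 circ 461 -49 25 zmed 89.3 hsv [113. 211. 191.]
 top [258. 233.] 261 circ 457 62 25 zmed 89.2 hsv [ 74.  80. 243.]
 top [  4. 244.] 141 circ 896 383 33 zmed 92.0 hsv [ 40.  10. 240.]
 top [228. 268.] 336 circ 446 177 24 zmed 89.3 hsv [50. 98. 15.]
 top [202. 318.] 475 circ 410 294 25 zmed 89.2 hsv [ 33.   7. 250.]
 tray [283. 168.] 779 [ 638. -290.] [180.  88.] 2.5
 tray [228. 197.] 1028 [686. -88.] [179.  88.] 4.1
 tray [189. 242.] 1480 [653. 103.] [181.  88.] 10.5
 tray [121. 293.] 2158 [666. 296.] [182.  87.] 6.7
```

View pics/crop1.png

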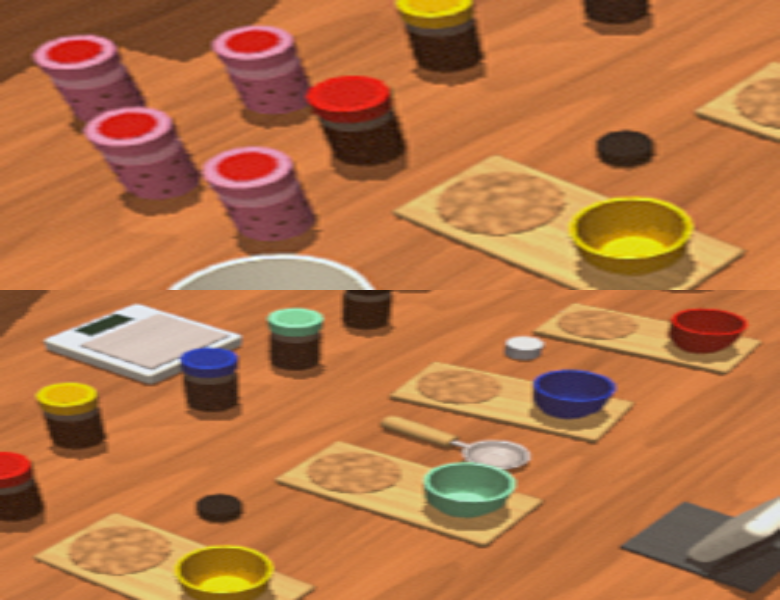

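The crop confirms the red jar: the one at (200,262) has a solid red lid over dark beans, and the four others have pink bodies and rims. The cork pads are clearly visible at the near end of each tray.

I averaged the two views to get the jar positions:

| Colour | Jar (x, y) | Pad (x, y) |
|---|---|---|
| Yellow | (429, -173) | (590.5, -293) |
| Mint | (459, 59.5) | (639, -92.5) |
| Red | (481.5, -290) | (619, 290.5) |
| Blue | (462.5, -51.5) | (606, 93) |

I'll start by moving above the yellow jar with the tool yaw at 0.

Call:
arm_command([
  {"delta_pos":[180,-145,25],"roll":1.5,"jaw":70},
  {"delta_pos":[180,-145,25],"roll":1.5,"jaw":70},
  {"delta_pos":[180,-145,25],"roll":1.5,"jaw":70},
  {"delta_pos":[180,-145,25],"roll":1.5,"jaw":70},
  {"delta_pos":[180,-145,25],"roll":1.5,"jaw":70},
  {"delta_pos":[367,-293,54],"roll":3.1,"jaw":70},
  {"delta_pos":[367,-293,54],"roll":3.1,"jaw":70},
  {"delta_pos":[367,-293,54],"roll":3.1,"jaw":70},
  {"delta_pos":[367,-293,54],"roll":3.1,"jaw":70},
  {"delta_pos":[367,-293,54],"roll":3.1,"jaw":70},
  {"delta_pos":[367,-293,54],"roll":3.1,"jaw":70},
  {"delta_pos":[367,-293,54],"roll":3.1,"jaw":70},
  {"delta_pos":[367,-293,54],"roll":3.1,"jaw":70},
  {"delta_pos":[367,-293,54],"roll":3.1,"jaw":70},
  {"delta_pos":[367,-293,54],"roll":3.1,"jaw":70},
  {"delta_pos":[367,-293,54],"roll":3.1,"jaw":70},
], squeeze=20)

```text
time_s: 1.53
ee_pos: [428.6, -174.1, 160.1]
ee_rot: [180.0, 0.0, -0.0]
force: [-0.2, 0.2, -0.4]
gripper_width: 63.7
gripper_force: 0.0
```

```bash
cat >> h.py <<'E'
from scipy.spatial.transform import Rotation as Ro
def wrist(name):
    "wrist frame with R,t in world form"
    s=env.state(); f=grab("wrist"); T=np.eye(4); T[:3,:3]=Ro.from_euler("xyz",s["ee_rot"],degrees=True).as_matrix(); T[:3,3]=s["ee_pos"]
    M=np.linalg.inv(T@f["T_tool_cam"]); f["R"],f["t"]=M[:3,:3],M[:3,3]; cv2.imwrite(f"pics/{name}.png",f["img"]); return s,f
E
python3 - <<'E'
from h import *
s,f=wrist("w1"); print(s["ee_pos"],s["ee_rot"],s["gripper_width"],s["time_s"])
P=cloud(f);z=P[...,2]
top=((f["z_map"]>0)&(z>82)&(z<97)).astype(np.uint8)
k,l,st,c=cv2.connectedComponentsWithStats(top,connectivity=4)
for i in range(1,k):
    if st[i,4]>200:
        m=l==i; o=cv2.minEnclosingCircle(world(f,np.argwhere(m)[:,::-1],90)[:,:2].astype(np.float32)); print(c[i],st[i],np.round(o[0],1),o[1],f["img"][m].mean(0))
E
```

```text
[ 428.63961646 -174.11011039  160.07629631] [ 1.79974012e+02  5.15983755e-03 -1.43345525e-02] 63.72465119040396 1.5333
[456.71368989 147.10009814] [ 420  112   74   71 4076] [ 481.3 -289.3] 23.946088790893555 [ 38.15628067  49.0750736  223.13640824]
[ 97.26680509 175.47936673] [  61  142   73   68 3853] [463.4 -55.2] 24.113874435424805 [218.90682585 101.85725409  58.10433428]
[278.27177804 224.20405728] [ 246  192   66   65 3352] [ 429.8 -174.2] 23.120990753173828 [ 36.51789976 181.80548926 232.64916468]
[415.80263158 260.27777778] [396 245  55  41 684] [ 402.9 -275.7] 19.225618362426758 [147.19736842 139.73245614 208.66666667]
```

View pics/w1.png

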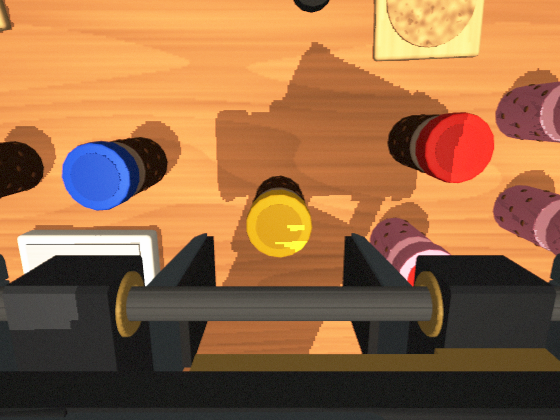

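The wrist view shows the yellow lid centred between the fingers at (278,224), with red at (457,147) and blue at (97,175). The jar reads (429.8, -174.2), so I'm aligned and will descend and grip.

Call:
arm_command([
  {"delta_pos":[1,0,20],"roll":0,"jaw":70},
  {"delta_pos":[1,0,50],"roll":0,"jaw":70},
  {"delta_pos":[1,0,80],"roll":0,"jaw":70},
  {"delta_pos":[1,0,105],"roll":0,"jaw":70},
  {"delta_pos":[1,0,122],"roll":0,"jaw":70},
  {"delta_pos":[1,0,129],"roll":0,"jaw":70},
  {"delta_pos":[1,0,129],"roll":0,"jaw":70},
  {"delta_pos":[1,0,129],"roll":0,"jaw":30},
  {"delta_pos":[1,0,129],"roll":0,"jaw":30},
  {"delta_pos":[1,0,129],"roll":0,"jaw":30},
  {"delta_pos":[1,0,129],"roll":0,"jaw":30},
  {"delta_pos":[1,0,129],"roll":0,"jaw":30},
  {"delta_pos":[1,0,129],"roll":0,"jaw":30},
], squeeze=20)

```text
time_s: 2.67
ee_pos: [431.3, -173.7, 32.1]
ee_rot: [179.9, -0.2, 0.1]
force: [-0.6, -0.4, 6.6]
gripper_width: 45.5
gripper_force: 20.0
```

Call:
arm_command([
  {"delta_pos":[0,0,-5],"roll":0,"jaw":30},
  {"delta_pos":[0,0,-15],"roll":0,"jaw":30},
  {"delta_pos":[0,0,-35],"roll":0,"jaw":30},
  {"delta_pos":[0,0,-60],"roll":0,"jaw":30},
  {"delta_pos":[0,0,-85],"roll":0,"jaw":30},
  {"delta_pos":[0,0,-110],"roll":0,"jaw":30},
  {"delta_pos":[5,4,-125],"roll":0,"jaw":30},
  {"delta_pos":[15,11,-130],"roll":0,"jaw":30},
  {"delta_pos":[30,22,-130],"roll":0,"jaw":30},
  {"delta_pos":[50,37,-130],"roll":0,"jaw":30},
  {"delta_pos":[72,53,-130],"roll":0,"jaw":30},
  {"delta_pos":[94,69,-130],"roll":0,"jaw":30},
  {"delta_pos":[115,85,-130],"roll":0,"jaw":30},
  {"delta_pos":[134,99,-130],"roll":0,"jaw":30},
  {"delta_pos":[149,110,-130],"roll":0,"jaw":30},
  {"delta_pos":[158,116,-130],"roll":0,"jaw":30},
  {"delta_pos":[161,119,-130],"roll":0,"jaw":30},
  {"delta_pos":[161,119,-130],"roll":0,"jaw":30},
  {"delta_pos":[161,119,-130],"roll":0,"jaw":30},
])

```text
time_s: 4.25
ee_pos: [590.6, -291.3, 160.6]
ee_rot: [-179.9, 0.1, 0.1]
force: [0.0, -0.5, -1.2]
gripper_width: 45.2
gripper_force: 20.0
```

Run:
```python
from h import *
s,f=wrist("w2"); print(s["ee_pos"],s["ee_rot"],s["gripper_width"],s["time_s"],s["force"])
```

```text
[ 590.57909557 -291.34218991  160.60384717] [-1.79948291e+02  8.88672596e-02  7.80370749e-02] 45.17877231149208 4.25 [ 0.04742961 -0.48677279 -1.21106588]
```

View pics/w2.png

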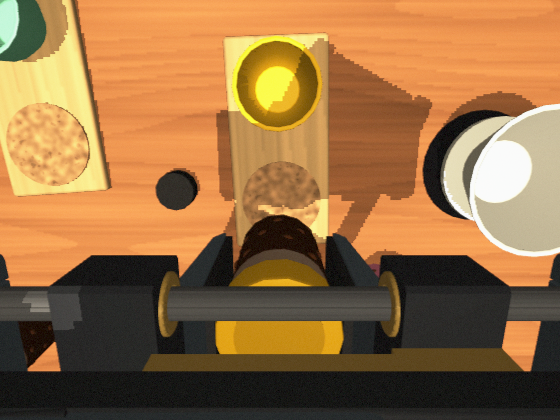

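The jar is held upright. The yellow cup is at (277,83), its cork pad at (281,195) partly hidden by the jar, and the mint pad at (47,144). I'll use these near views to refine both pad positions.

```bash
cat >> h.py <<'E'
def pads(f):
    "cork: z 9..15 by depth and darker than the tray wood; returns circle fits"
    P=cloud(f); z=P[...,2]; g=cv2.medianBlur(f["img"],5)
    hsv=cv2.cvtColor(g,cv2.COLOR_BGR2HSV).astype(int)
    return P,z,hsv
E
python3 - <<'E'
from h import *
s,f=wrist("w2b"); P,z,hsv=pads(f)
for p in [(277,60),(281,195),(281,180),(240,190),(325,190),(260,150),(47,144),(90,80),(80,185),(15,185),(300,40)]: print(p,hsv[p[1],p[0]],P[p[1],p[0]].round(1))
m=((hsv[...,0]>20)&(hsv[...,0]<34)&(hsv[...,1]>190)&(z>52)&(z<70)).astype(np.uint8); m[200:]=0
uv=np.argwhere(m)[:,::-1]; print(len(uv),cv2.minEnclosingCircle(world(f,uv,60)[:,:2].astype(np.float32)))
t=((z>6)&(z<16)).astype(np.uint8)
k,l,st,c=cv2.connectedComponentsWithStats(t)
for i in range(1,k):
    if st[i,4]>1500:
        q=P[l==i]; print(c[i],st[i],cv2.minAreaRect(q[:,:2].astype(np.float32)))
E
```

```text
(277, 60) [ 20 228 208] [ 705.9 -290.1   21.6]
(281, 195) [ 15 150 165] [ 595.6 -293.6   10.9]
(281, 180) [ 14 152 149] [ 609.  -293.6   10.5]
(240, 190) [ 17 145 194] [ 599.7 -257.     8.9]
(325, 190) [ 17 144 203] [ 599.9 -332.8    9.4]
(260, 150) [ 17 143 192] [ 635.1 -275.3   10.1]
(47, 144) [ 19 137 250] [639.9 -91.9  10. ]
(90, 80) [ 17 151 113] [ 693.1 -129.8   -2.2]
(80, 185) [ 26 111 250] [ 604.1 -115.1    9.5]
(15, 185) [ 24 119 250] [604.  -57.3   9.5]
(300, 40) [ 27 107 250] [ 722.8 -308.6    8.7]
983 ((684.25, -290.3147277832031), 31.163753509521484)
[ 50.62296527 113.41020076] [    0     0   109   197 14744] ((673.4322509765625, -90.72419738769531), (154.66258239746094, 87.10884094238281), 4.342421054840088)
[280.01488673 152.28543689] [  223    33   106   213 12360] ((638.306884765625, -291.64703369140625), (178.7879180908203, 85.94749450683594), 2.1545355319976807)
[276.79706999  88.81443299] [ 253   64   49   51 1843] ((684.62060546875, -290.01983642578125), (38.25208282470703, 38.29426193237305), 37.888362884521484)
```

The cup and tray fits put the yellow pad at (590.8, -293.6), so the commanded pose is already centred. Lowering.

Call:
arm_command([
  {"delta_pos":[0,0,8],"roll":0,"jaw":30},
  {"delta_pos":[0,0,25],"roll":0,"jaw":30},
  {"delta_pos":[0,0,48],"roll":0,"jaw":30},
  {"delta_pos":[0,0,70],"roll":0,"jaw":30},
  {"delta_pos":[0,0,88],"roll":0,"jaw":30},
  {"delta_pos":[0,0,100],"roll":0,"jaw":30},
  {"delta_pos":[0,0,107],"roll":0,"jaw":30},
  {"delta_pos":[0,0,111],"roll":0,"jaw":30},
  {"delta_pos":[0,0,114],"roll":0,"jaw":30},
  {"delta_pos":[0,0,115],"roll":0,"jaw":30},
  {"delta_pos":[0,0,116],"roll":0,"jaw":30},
  {"delta_pos":[0,0,116.5],"roll":0,"jaw":30},
  {"delta_pos":[0,0,117],"roll":0,"jaw":30},
  {"delta_pos":[0,0,117],"roll":0,"jaw":30},
])

```text
time_s: 5.52
ee_pos: [591.6, -292.0, 44.4]
ee_rot: [180.0, -0.0, 0.1]
force: [-0.1, 0.3, -0.8]
gripper_width: 45.7
gripper_force: 20.0
```

Call:
arm_command([
  {"delta_pos":[0,0,0.5],"roll":0,"jaw":30},
  {"delta_pos":[0,0,0.5],"roll":0,"jaw":30},
  {"delta_pos":[0,0,1],"roll":0,"jaw":30},
  {"delta_pos":[0,0,1],"roll":0,"jaw":30},
  {"delta_pos":[0,0,1],"roll":0,"jaw":30},
])

```text
time_s: 5.93
ee_pos: [591.8, -292.2, 44.2]
ee_rot: [180.0, -0.1, 0.1]
force: [-1.1, 0.3, 5.0]
gripper_width: 45.4
gripper_force: 20.0
```

The jar is touching down at about 6 N, so I'll release it and rise.

Call:
arm_command([
  {"delta_pos":[0,0,0],"roll":0,"jaw":53},
  {"delta_pos":[0,0,0],"roll":0,"jaw":56},
  {"delta_pos":[0,0,0],"roll":0,"jaw":60},
  {"delta_pos":[0,0,0],"roll":0,"jaw":70},
  {"delta_pos":[0,0,0],"roll":0,"jaw":70},
  {"delta_pos":[0,0,-10],"roll":0,"jaw":70},
  {"delta_pos":[0,0,-30],"roll":0,"jaw":70},
  {"delta_pos":[0,0,-60],"roll":0,"jaw":70},
  {"delta_pos":[0,0,-95],"roll":0,"jaw":70},
  {"delta_pos":[0,0,-118],"roll":0,"jaw":70},
  {"delta_pos":[0,0,-118],"roll":0,"jaw":70},
  {"delta_pos":[0,0,-118],"roll":0,"jaw":70},
])

```text
time_s: 6.93
ee_pos: [592.2, -292.4, 163.5]
ee_rot: [179.9, -0.2, 0.1]
force: [-0.1, -0.3, 0.7]
gripper_width: 63.9
gripper_force: 0.0
```

```bash
cat >> h.py <<'E'
def tops(f,lo,hi,zp,mn=200):
    z=cloud(f)[...,2]; k,l,st,c=cv2.connectedComponentsWithStats(((f["z_map"]>0)&(z>lo)&(z<hi)).astype(np.uint8),connectivity=4)
    for i in range(1,k):
        if mn<st[i,4]<9000:
            m=l==i; o=cv2.minEnclosingCircle(world(f,np.argwhere(m)[:,::-1],zp)[:,:2].astype(np.float32)); print(" ",c[i].round(),np.round(o[0],1),round(o[1],1),"bgr",np.median(f["img"][m],0))
E
python3 - <<'E'
from h import *
s,f=wrist("w3"); print(s["ee_pos"],s["time_s"],s["force"]); tops(f,97,108,102); print("z90"); tops(f,84,95,90)
E
```

```text
[ 592.24041015 -292.36389636  163.48682213] 6.9333 [-0.05402094 -0.26614464  0.65634457]
  [278. 233.] [ 589.9 -292.5] 22.9 bgr [ 31. 167. 228.]
z90
  [507. 192.] [ 620.  -468.6] 51.3 bgr [239. 248. 248.]
  [277. 345.] [ 491.  -291.7] 21.3 bgr [ 18.  24. 163.]
```

View pics/w3.png

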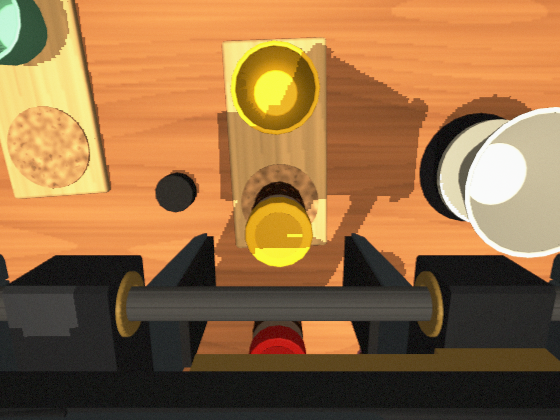

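The yellow jar stands upright at (278,233), reading (589.9, -292.5), which is about 1.5 mm from the pad centre. Next is mint.

Call:
arm_command([
  {"delta_pos":[-5,-13,0],"roll":0,"jaw":70},
  {"delta_pos":[-15,-40,0],"roll":0,"jaw":70},
  {"delta_pos":[-132,-353,0],"roll":0,"jaw":70},
  {"delta_pos":[-132,-353,0],"roll":0,"jaw":70},
  {"delta_pos":[-132,-353,0],"roll":0,"jaw":70},
  {"delta_pos":[-132,-353,0],"roll":0,"jaw":70},
  {"delta_pos":[-132,-353,0],"roll":0,"jaw":70},
  {"delta_pos":[-132,-353,0],"roll":0,"jaw":70},
  {"delta_pos":[-132,-353,0],"roll":0,"jaw":70},
  {"delta_pos":[-132,-353,0],"roll":0,"jaw":70},
  {"delta_pos":[-132,-353,0],"roll":0,"jaw":70},
  {"delta_pos":[-132,-353,0],"roll":0,"jaw":70},
  {"delta_pos":[-132,-353,0],"roll":0,"jaw":70},
  {"delta_pos":[-132,-353,0],"roll":0,"jaw":70},
  {"delta_pos":[-132,-353,0],"roll":0,"jaw":70},
  {"delta_pos":[-132,-353,0],"roll":0,"jaw":70},
])

```text
time_s: 8.32
ee_pos: [459.3, 59.7, 160.6]
ee_rot: [180.0, 0.0, -0.1]
force: [-1.0, -0.0, 0.1]
gripper_width: 63.7
gripper_force: 0.0
```

Run:
```python
from h import *
s,f=wrist("w4"); print(s["ee_pos"],s["time_s"],s["force"]); tops(f,84,95,90)
```

```text
[459.27199463  59.73478169 160.61482879] 8.3167 [-0.97839717 -0.03192896  0.10482199]
  [441. 219.] [463.7 -51.4] 23.5 bgr [137.  63.  36.]
  [279. 224.] [460.1  58.6] 23.1 bgr [142. 196. 132.]
  [113. 235.] [448.8 173.6] 23.5 bgr [29. 33. 35.]
```

Call:
arm_command([
  {"delta_pos":[1,0,20],"roll":0,"jaw":70},
  {"delta_pos":[1,0,50],"roll":0,"jaw":70},
  {"delta_pos":[1,0,80],"roll":0,"jaw":70},
  {"delta_pos":[1,0,107],"roll":0,"jaw":70},
  {"delta_pos":[1,0,126],"roll":0,"jaw":70},
  {"delta_pos":[1,0,134],"roll":0,"jaw":70},
  {"delta_pos":[1,0,134],"roll":0,"jaw":70},
  {"delta_pos":[1,0,134],"roll":0,"jaw":30},
  {"delta_pos":[1,0,134],"roll":0,"jaw":30},
  {"delta_pos":[1,0,134],"roll":0,"jaw":30},
  {"delta_pos":[1,0,134],"roll":0,"jaw":30},
  {"delta_pos":[1,0,134],"roll":0,"jaw":30},
  {"delta_pos":[1,0,134],"roll":0,"jaw":30},
])

```text
time_s: 9.45
ee_pos: [461.1, 60.8, 28.1]
ee_rot: [180.0, -0.2, 0.1]
force: [0.5, -1.9, 7.5]
gripper_width: 45.5
gripper_force: 19.9
```

Call:
arm_command([
  {"delta_pos":[0,0,-5],"roll":0,"jaw":30},
  {"delta_pos":[0,0,-15],"roll":0,"jaw":30},
  {"delta_pos":[0,0,-35],"roll":0,"jaw":30},
  {"delta_pos":[0,0,-60],"roll":0,"jaw":30},
  {"delta_pos":[0,0,-87],"roll":0,"jaw":30},
  {"delta_pos":[0,0,-112],"roll":0,"jaw":30},
  {"delta_pos":[5,4,-128],"roll":0,"jaw":30},
  {"delta_pos":[15,13,-134],"roll":0,"jaw":30},
  {"delta_pos":[32,27,-134],"roll":0,"jaw":30},
  {"delta_pos":[54,46,-134],"roll":0,"jaw":30},
  {"delta_pos":[79,67,-134],"roll":0,"jaw":30},
  {"delta_pos":[104,88,-134],"roll":0,"jaw":30},
  {"delta_pos":[128,108,-134],"roll":0,"jaw":30},
  {"delta_pos":[149,126,-134],"roll":0,"jaw":30},
  {"delta_pos":[165,140,-134],"roll":0,"jaw":30},
  {"delta_pos":[175,149,-134],"roll":0,"jaw":30},
  {"delta_pos":[179,152,-134],"roll":0,"jaw":30},
  {"delta_pos":[179,152,-134],"roll":0,"jaw":30},
  {"delta_pos":[179,152,-134],"roll":0,"jaw":30},
])

```text
time_s: 11.03
ee_pos: [638.2, -90.2, 160.5]
ee_rot: [-180.0, 0.1, 0.1]
force: [-0.9, 0.3, -1.6]
gripper_width: 45.3
gripper_force: 19.9
```

```bash
cat >> h.py <<'E'
def tray(f,yaw,h0,h1):
    "tray rect (z 6..16) and cup rim circle -> pad estimates"
    P=cloud(f); z=P[...,2]; a=np.radians(yaw); e=np.array([np.cos(a),np.sin(a)])
    k,l,st,c=cv2.connectedComponentsWithStats(((z>6)&(z<16)).astype(np.uint8))
    for i in range(1,k):
        if st[i,4]>3500:
            r=cv2.minAreaRect(P[l==i][:,:2].astype(np.float32)); print(" rect",c[i].round(),np.round(r[0],1),np.round(r[1]),round(r[2],1),"pad",np.round(r[0]-47*e,1))
    hsv=cv2.cvtColor(f["img"],cv2.COLOR_BGR2HSV)
    m=(hsv[...,0]>=h0)&(hsv[...,0]<=h1)&(hsv[...,1]>80)&(z>52)&(z<70); m[220:]=0
    o=cv2.minEnclosingCircle(world(f,np.argwhere(m)[:,::-1],60)[:,:2].astype(np.float32)); print(" cup",m.sum(),np.round(o[0],1),round(o[1],1),"pad",np.round(o[0]-94*e,1))
E
python3 - <<'E'
from h import *
s,f=wrist("w5"); print(s["ee_pos"],s["time_s"],s["gripper_width"]); tray(f,4.3,60,92)
E
```

```text
[638.16435935 -90.24254955 160.5011168 ] 11.0333 45.32597369728892
 rect [279. 152.] [686.3 -89.1] [180.  86.] 4.3 pad [639.5 -92.6]
 rect [ 72. 184.] [652.5 101.2] [179.  87.] 9.8 pad [605.6  97.7]
 rect [493. 178.] [ 655.1 -290.2] [145.  86.] 2.3 pad [ 608.2 -293.8]
 cup 991 [731.2 -87.5] 30.4 pad [637.5 -94.6]
```

The tray fit puts the mint pad at about (639, -93). Lowering with a 1 mm correction.

Call:
arm_command([
  {"delta_pos":[0,1,8],"roll":0,"jaw":30},
  {"delta_pos":[0,1,25],"roll":0,"jaw":30},
  {"delta_pos":[0,1,48],"roll":0,"jaw":30},
  {"delta_pos":[0,1,72],"roll":0,"jaw":30},
  {"delta_pos":[0,1,92],"roll":0,"jaw":30},
  {"delta_pos":[0,1,105],"roll":0,"jaw":30},
  {"delta_pos":[0,1,112],"roll":0,"jaw":30},
  {"delta_pos":[0,1,116],"roll":0,"jaw":30},
  {"delta_pos":[0,1,118],"roll":0,"jaw":30},
  {"delta_pos":[0,1,119.5],"roll":0,"jaw":30},
  {"delta_pos":[0,1,120.5],"roll":0,"jaw":30},
  {"delta_pos":[0,1,121],"roll":0,"jaw":30},
  {"delta_pos":[0,1,121.5],"roll":0,"jaw":30},
  {"delta_pos":[0,1,121.5],"roll":0,"jaw":30},
  {"delta_pos":[0,1,122],"roll":0,"jaw":30},
  {"delta_pos":[0,1,122],"roll":0,"jaw":30},
  {"delta_pos":[0,1,122],"roll":0,"jaw":30},
])

```text
time_s: 12.5
ee_pos: [639.7, -92.0, 40.1]
ee_rot: [180.0, -0.1, 0.1]
force: [-0.9, -0.5, 5.7]
gripper_width: 45.8
gripper_force: 19.9
```

Call:
arm_command([
  {"delta_pos":[0,0,0],"roll":0,"jaw":53},
  {"delta_pos":[0,0,0],"roll":0,"jaw":56},
  {"delta_pos":[0,0,0],"roll":0,"jaw":60},
  {"delta_pos":[0,0,0],"roll":0,"jaw":70},
  {"delta_pos":[0,0,0],"roll":0,"jaw":70},
  {"delta_pos":[0,0,-10],"roll":0,"jaw":70},
  {"delta_pos":[0,0,-30],"roll":0,"jaw":70},
  {"delta_pos":[0,0,-60],"roll":0,"jaw":70},
  {"delta_pos":[0,0,-95],"roll":0,"jaw":70},
  {"delta_pos":[0,0,-122],"roll":0,"jaw":70},
  {"delta_pos":[0,0,-122],"roll":0,"jaw":70},
  {"delta_pos":[0,0,-122],"roll":0,"jaw":70},
])

```text
time_s: 13.5
ee_pos: [640.2, -92.0, 163.7]
ee_rot: [179.9, -0.3, 0.1]
force: [0.2, 0.3, -0.1]
gripper_width: 63.8
gripper_force: 0.0
```

Run:
```python
from h import *
s,f=wrist("w6"); print(s["ee_pos"],s["time_s"],s["force"]); tops(f,97,108,102)
```

```text
[640.24263419 -92.04633533 163.66636383] 13.5 [ 0.20551993  0.26982609 -0.0612485 ]
  [280. 232.] [638.3 -93.6] 23.0 bgr [128. 179. 120.]
```

Call:
arm_command([
  {"delta_pos":[-10,13,0],"roll":0,"jaw":70},
  {"delta_pos":[-30,38,0],"roll":0,"jaw":70},
  {"delta_pos":[-157,197,0],"roll":0,"jaw":70},
  {"delta_pos":[-157,197,0],"roll":0,"jaw":70},
  {"delta_pos":[-157,197,0],"roll":0,"jaw":70},
  {"delta_pos":[-157,197,0],"roll":0,"jaw":70},
  {"delta_pos":[-157,197,0],"roll":0,"jaw":70},
  {"delta_pos":[-157,197,0],"roll":0,"jaw":70},
  {"delta_pos":[-157,197,0],"roll":0,"jaw":70},
  {"delta_pos":[-157,197,0],"roll":0,"jaw":70},
  {"delta_pos":[-157,197,0],"roll":0,"jaw":70},
])

```text
time_s: 14.47
ee_pos: [482.4, -288.2, 160.2]
ee_rot: [-179.9, 0.1, 0.1]
force: [-0.2, -0.6, -0.0]
gripper_width: 63.8
gripper_force: 0.0
```

Run:
```python
from h import *
s,f=wrist("w7"); print(s["ee_pos"],s["time_s"],s["force"]); tops(f,84,95,90)
```

```text
[ 482.43928864 -288.22579824  160.21045194] 14.4667 [-0.17992308 -0.64560287 -0.04440833]
  [518.  54.] [ 595.4 -440.5] 34.3 bgr [241. 249. 248.]
  [419. 192.] [ 505.7 -381.9] 23.5 bgr [ 65.  60. 186.]
  [283. 226.] [ 482.2 -291.4] 23.1 bgr [ 28.  36. 196.]
  [269. 338.] [ 392.4 -281.8] 22.9 bgr [ 33.  36. 167.]
```

View pics/w7.png

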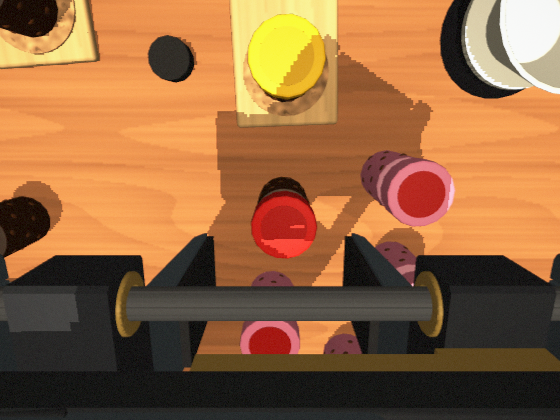

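Mint stands at (638.3, -93.6), within 1 mm of the pad centre. The wrist view shows the solid red lid at (283,226) between the fingers, with the nearest pink jar at (419,192) clear of the right finger. Descending.

Call:
arm_command([
  {"delta_pos":[1,1,20],"roll":0,"jaw":70},
  {"delta_pos":[1,1,50],"roll":0,"jaw":70},
  {"delta_pos":[1,1,80],"roll":0,"jaw":70},
  {"delta_pos":[1,1,107],"roll":0,"jaw":70},
  {"delta_pos":[1,1,126],"roll":0,"jaw":70},
  {"delta_pos":[1,1,134],"roll":0,"jaw":70},
  {"delta_pos":[1,1,134],"roll":0,"jaw":70},
  {"delta_pos":[1,1,134],"roll":0,"jaw":30},
  {"delta_pos":[1,1,134],"roll":0,"jaw":30},
  {"delta_pos":[1,1,134],"roll":0,"jaw":30},
  {"delta_pos":[1,1,134],"roll":0,"jaw":30},
  {"delta_pos":[1,1,134],"roll":0,"jaw":30},
  {"delta_pos":[1,1,134],"roll":0,"jaw":30},
])

```text
time_s: 15.6
ee_pos: [484.4, -290.8, 28.4]
ee_rot: [179.9, -0.2, 0.1]
force: [0.9, -0.7, 6.2]
gripper_width: 45.4
gripper_force: 20.0
```

Call:
arm_command([
  {"delta_pos":[0,0,-5],"roll":0,"jaw":30},
  {"delta_pos":[0,0,-15],"roll":0,"jaw":30},
  {"delta_pos":[0,0,-35],"roll":0,"jaw":30},
  {"delta_pos":[0,0,-60],"roll":0,"jaw":30},
  {"delta_pos":[0,0,-87],"roll":0,"jaw":30},
  {"delta_pos":[0,0,-112],"roll":0,"jaw":30},
  {"delta_pos":[0,0,-128],"roll":0,"jaw":30},
  {"delta_pos":[0,0,-134],"roll":0,"jaw":30},
  {"delta_pos":[0,0,-134],"roll":0,"jaw":30},
])

```text
time_s: 16.35
ee_pos: [483.9, -290.4, 162.7]
ee_rot: [179.9, -0.2, 0.1]
force: [-0.9, -0.6, -1.4]
gripper_width: 45.3
gripper_force: 20.0
```

Call:
arm_command([
  {"delta_pos":[2,-8,0],"roll":0,"jaw":30},
  {"delta_pos":[5,-23,0],"roll":0,"jaw":30},
  {"delta_pos":[11,-46,0],"roll":0,"jaw":30},
  {"delta_pos":[18,-78,0],"roll":0,"jaw":30},
  {"delta_pos":[27,-114,0],"roll":0,"jaw":30},
  {"delta_pos":[36,-152,0],"roll":0,"jaw":30},
  {"delta_pos":[45,-191,0],"roll":0,"jaw":30},
  {"delta_pos":[54,-230,0],"roll":0,"jaw":30},
  {"delta_pos":[63,-269,0],"roll":0,"jaw":30},
  {"delta_pos":[72,-308,0],"roll":0,"jaw":30},
  {"delta_pos":[81,-347,0],"roll":0,"jaw":30},
  {"delta_pos":[90,-386,0],"roll":0,"jaw":30},
  {"delta_pos":[99,-425,0],"roll":0,"jaw":30},
  {"delta_pos":[108,-463,0],"roll":0,"jaw":30},
  {"delta_pos":[117,-499,0],"roll":0,"jaw":30},
  {"delta_pos":[124,-530,0],"roll":0,"jaw":30},
  {"delta_pos":[130,-554,0],"roll":0,"jaw":30},
  {"delta_pos":[134,-571,0],"roll":0,"jaw":30},
  {"delta_pos":[136,-579,0],"roll":0,"jaw":30},
  {"delta_pos":[136,-582,0],"roll":0,"jaw":30},
])

```text
time_s: 18.02
ee_pos: [617.6, 293.4, 158.6]
ee_rot: [179.9, 0.2, 0.2]
force: [0.8, -0.4, -1.6]
gripper_width: 45.4
gripper_force: 20.0
```

Run:
```python
from h import *
s,f=wrist("w8"); print(s["ee_pos"],s["ee_rot"],s["time_s"],s["gripper_width"]); tray(f,6.6,0,6)
```

```text
[617.62115034 293.36739137 158.6158194 ] [1.79915017e+02 1.93361314e-01 1.72057174e-01] 18.0167 45.357124325014745
 rect [278. 152.] [666.3 295.8] [180.  86.] 6.9 pad [619.6 290.4]
 rect [491. 168.] [651.9 101.9] [180.  86.] 9.9 pad [605.2  96.5]
 cup 1750 [712.7 301.1] 31.4 pad [619.3 290.3]
```

The red pad reads (619.5, 290.4). The blue pad refines to (605.7, 93.5). Lowering red.

Call:
arm_command([
  {"delta_pos":[1,0.5,8],"roll":0,"jaw":30},
  {"delta_pos":[1,0.5,25],"roll":0,"jaw":30},
  {"delta_pos":[1,0.5,48],"roll":0,"jaw":30},
  {"delta_pos":[1,0.5,72],"roll":0,"jaw":30},
  {"delta_pos":[1,0.5,92],"roll":0,"jaw":30},
  {"delta_pos":[1,0.5,105],"roll":0,"jaw":30},
  {"delta_pos":[1,0.5,112],"roll":0,"jaw":30},
  {"delta_pos":[1,0.5,116],"roll":0,"jaw":30},
  {"delta_pos":[1,0.5,118],"roll":0,"jaw":30},
  {"delta_pos":[1,0.5,119.5],"roll":0,"jaw":30},
  {"delta_pos":[1,0.5,120.5],"roll":0,"jaw":30},
  {"delta_pos":[1,0.5,121],"roll":0,"jaw":30},
  {"delta_pos":[1,0.5,121.5],"roll":0,"jaw":30},
  {"delta_pos":[1,0.5,121.5],"roll":0,"jaw":30},
  {"delta_pos":[1,0.5,122],"roll":0,"jaw":30},
  {"delta_pos":[1,0.5,122],"roll":0,"jaw":30},
  {"delta_pos":[1,0.5,122],"roll":0,"jaw":30},
])

```text
time_s: 19.48
ee_pos: [620.3, 291.8, 40.4]
ee_rot: [-180.0, -0.1, 0.1]
force: [-0.4, -1.8, 4.8]
gripper_width: 45.7
gripper_force: 20.0
```

Call:
arm_command([
  {"delta_pos":[0,0,0],"roll":0,"jaw":53},
  {"delta_pos":[0,0,0],"roll":0,"jaw":56},
  {"delta_pos":[0,0,0],"roll":0,"jaw":60},
  {"delta_pos":[0,0,0],"roll":0,"jaw":70},
  {"delta_pos":[0,0,0],"roll":0,"jaw":70},
  {"delta_pos":[0,0,-10],"roll":0,"jaw":70},
  {"delta_pos":[0,0,-30],"roll":0,"jaw":70},
  {"delta_pos":[0,0,-60],"roll":0,"jaw":70},
  {"delta_pos":[0,0,-95],"roll":0,"jaw":70},
  {"delta_pos":[0,0,-122],"roll":0,"jaw":70},
  {"delta_pos":[0,0,-122],"roll":0,"jaw":70},
  {"delta_pos":[0,0,-122],"roll":0,"jaw":70},
])

```text
time_s: 20.48
ee_pos: [620.7, 292.1, 164.0]
ee_rot: [-179.9, -0.3, 0.1]
force: [-0.4, 0.2, -0.8]
gripper_width: 63.9
gripper_force: 0.0
```

Run:
```python
from h import *
s,f=wrist("w9"); print(s["ee_pos"],s["time_s"],s["force"]); tops(f,97,108,102)
```

```text
[620.73137721 292.11233627 163.98841933] 20.4833 [-0.37078269  0.18723788 -0.82116341]
  [280. 234.] [617.7 290.7] 23.0 bgr [ 30.  37. 203.]
```

Call:
arm_command([
  {"delta_pos":[-6,13,0],"roll":0,"jaw":70},
  {"delta_pos":[-18,40,0],"roll":0,"jaw":70},
  {"delta_pos":[-157,342,0],"roll":0,"jaw":70},
  {"delta_pos":[-157,342,0],"roll":0,"jaw":70},
  {"delta_pos":[-157,342,0],"roll":0,"jaw":70},
  {"delta_pos":[-157,342,0],"roll":0,"jaw":70},
  {"delta_pos":[-157,342,0],"roll":0,"jaw":70},
  {"delta_pos":[-157,342,0],"roll":0,"jaw":70},
  {"delta_pos":[-157,342,0],"roll":0,"jaw":70},
  {"delta_pos":[-157,342,0],"roll":0,"jaw":70},
  {"delta_pos":[-157,342,0],"roll":0,"jaw":70},
  {"delta_pos":[-157,342,0],"roll":0,"jaw":70},
  {"delta_pos":[-157,342,0],"roll":0,"jaw":70},
  {"delta_pos":[-157,342,0],"roll":0,"jaw":70},
  {"delta_pos":[-157,342,0],"roll":0,"jaw":70},
])

```text
time_s: 21.78
ee_pos: [463.5, -49.4, 160.5]
ee_rot: [-180.0, 0.0, 0.2]
force: [-0.2, -0.4, -1.0]
gripper_width: 63.9
gripper_force: 0.0
```

Run:
```python
from h import *
s,f=wrist("w10"); print(s["ee_pos"],s["time_s"],s["force"]); tops(f,84,95,90)
```

```text
[463.47472964 -49.42079609 160.52665209] 21.7833 [-0.24296508 -0.37643458 -1.00430904]
  [283. 225.] [463.7 -52.8] 23.0 bgr [129.  58.  32.]
```

Red stands at (617.7, 290.7), under 2 mm from its pad centre. Blue is aligned, so I'll grip it.

Call:
arm_command([
  {"delta_pos":[1,1,20],"roll":0,"jaw":70},
  {"delta_pos":[1,1,50],"roll":0,"jaw":70},
  {"delta_pos":[1,1,80],"roll":0,"jaw":70},
  {"delta_pos":[1,1,107],"roll":0,"jaw":70},
  {"delta_pos":[1,1,126],"roll":0,"jaw":70},
  {"delta_pos":[1,1,134],"roll":0,"jaw":70},
  {"delta_pos":[1,1,134],"roll":0,"jaw":70},
  {"delta_pos":[1,1,134],"roll":0,"jaw":30},
  {"delta_pos":[1,1,134],"roll":0,"jaw":30},
  {"delta_pos":[1,1,134],"roll":0,"jaw":30},
  {"delta_pos":[1,1,134],"roll":0,"jaw":30},
  {"delta_pos":[1,1,134],"roll":0,"jaw":30},
  {"delta_pos":[1,1,134],"roll":0,"jaw":30},
])

```text
time_s: 22.92
ee_pos: [465.3, -51.8, 28.1]
ee_rot: [180.0, -0.2, 0.1]
force: [0.0, -1.0, 7.0]
gripper_width: 45.2
gripper_force: 20.0
```

Call:
arm_command([
  {"delta_pos":[0,0,-5],"roll":0,"jaw":30},
  {"delta_pos":[0,0,-15],"roll":0,"jaw":30},
  {"delta_pos":[0,0,-35],"roll":0,"jaw":30},
  {"delta_pos":[0,0,-60],"roll":0,"jaw":30},
  {"delta_pos":[0,0,-87],"roll":0,"jaw":30},
  {"delta_pos":[0,0,-112],"roll":0,"jaw":30},
  {"delta_pos":[4,-4,-128],"roll":0,"jaw":30},
  {"delta_pos":[12,-12,-134],"roll":0,"jaw":30},
  {"delta_pos":[25,-26,-134],"roll":0,"jaw":30},
  {"delta_pos":[43,-44,-134],"roll":0,"jaw":30},
  {"delta_pos":[63,-64,-134],"roll":0,"jaw":30},
  {"delta_pos":[84,-86,-134],"roll":0,"jaw":30},
  {"delta_pos":[104,-106,-134],"roll":0,"jaw":30},
  {"delta_pos":[121,-123,-134],"roll":0,"jaw":30},
  {"delta_pos":[133,-136,-134],"roll":0,"jaw":30},
  {"delta_pos":[140,-143,-134],"roll":0,"jaw":30},
  {"delta_pos":[143,-146,-134],"roll":0,"jaw":30},
  {"delta_pos":[143,-146,-134],"roll":0,"jaw":30},
  {"delta_pos":[143,-146,-134],"roll":0,"jaw":30},
])

```text
time_s: 24.5
ee_pos: [606.0, 94.1, 160.4]
ee_rot: [180.0, 0.1, 0.1]
force: [0.3, -1.0, -2.6]
gripper_width: 45.1
gripper_force: 20.0
```

Run:
```python
from h import *
s,f=wrist("w11"); print(s["ee_pos"],s["time_s"],s["gripper_width"]); tray(f,10,105,125)
```

```text
[606.02177595  94.06049539 160.35829472] 24.5 45.063619679009456
 rect [480. 111.] [683.5 -88.8] [175.  87.] 4.2 pad [637.2 -96.9]
 rect [ 58. 127.] [666.3 295. ] [180.  87.] 6.6 pad [620.  286.8]
 rect [274. 154.] [652.3 101.4] [179.  86.] 9.9 pad [606.   93.2]
 cup 1744 [698.1 109.1] 31.4 pad [605.5  92.8]
```

Call:
arm_command([
  {"delta_pos":[0,0,8],"roll":0,"jaw":30},
  {"delta_pos":[0,0,25],"roll":0,"jaw":30},
  {"delta_pos":[0,0,48],"roll":0,"jaw":30},
  {"delta_pos":[0,0,72],"roll":0,"jaw":30},
  {"delta_pos":[0,0,92],"roll":0,"jaw":30},
  {"delta_pos":[0,0,105],"roll":0,"jaw":30},
  {"delta_pos":[0,0,112],"roll":0,"jaw":30},
  {"delta_pos":[0,0,116],"roll":0,"jaw":30},
  {"delta_pos":[0,0,118],"roll":0,"jaw":30},
  {"delta_pos":[0,0,119.5],"roll":0,"jaw":30},
  {"delta_pos":[0,0,120.5],"roll":0,"jaw":30},
  {"delta_pos":[0,0,121],"roll":0,"jaw":30},
  {"delta_pos":[0,0,121.5],"roll":0,"jaw":30},
  {"delta_pos":[0,0,121.5],"roll":0,"jaw":30},
  {"delta_pos":[0,0,122],"roll":0,"jaw":30},
  {"delta_pos":[0,0,122],"roll":0,"jaw":30},
  {"delta_pos":[0,0,122],"roll":0,"jaw":30},
])

```text
time_s: 25.97
ee_pos: [607.6, 94.6, 40.2]
ee_rot: [-180.0, -0.1, 0.1]
force: [-1.1, -0.3, 5.7]
gripper_width: 45.3
gripper_force: 20.0
```

Contact is gentle. I'll release, rise, and then back away toward the robot so the cameras have a clear view.

Call:
arm_command([
  {"delta_pos":[0,0,0],"roll":0,"jaw":53},
  {"delta_pos":[0,0,0],"roll":0,"jaw":56},
  {"delta_pos":[0,0,0],"roll":0,"jaw":60},
  {"delta_pos":[0,0,0],"roll":0,"jaw":70},
  {"delta_pos":[0,0,0],"roll":0,"jaw":70},
  {"delta_pos":[0,0,-10],"roll":0,"jaw":70},
  {"delta_pos":[0,0,-30],"roll":0,"jaw":70},
  {"delta_pos":[0,0,-60],"roll":0,"jaw":70},
  {"delta_pos":[0,0,-95],"roll":0,"jaw":70},
  {"delta_pos":[0,0,-130],"roll":0,"jaw":70},
  {"delta_pos":[0,0,-160],"roll":0,"jaw":70},
  {"delta_pos":[-40,0,-180],"roll":0,"jaw":70},
  {"delta_pos":[-80,0,-180],"roll":0,"jaw":70},
  {"delta_pos":[-120,0,-180],"roll":0,"jaw":70},
  {"delta_pos":[-160,0,-180],"roll":0,"jaw":70},
  {"delta_pos":[-180,0,-180],"roll":0,"jaw":70},
  {"delta_pos":[-180,0,-180],"roll":0,"jaw":70},
  {"delta_pos":[-180,0,-180],"roll":0,"jaw":70},
])

```text
time_s: 27.47
ee_pos: [426.7, 94.4, 220.1]
ee_rot: [-180.0, -0.2, 0.1]
force: [0.3, -0.8, 1.1]
gripper_width: 63.8
gripper_force: 0.0
```

Run:
```python
from h import *
for n in("scene","side"):
    f=grab(n); cv2.imwrite(f"pics/{n}_end.png",f["img"]); print(n); tops(f,98,107,102,60); print(" z90"); tops(f,84,95,90,90)
```

```text
scene
  [125.  13.] [-678.8  368.4] 117.0 bgr [25. 46. 77.]
  [71. 33.] [-676.   122.2] 109.4 bgr [25. 45. 75.]
  [413.  39.] [331.  901.4] 75.4 bgr [ 98.5 110.  117. ]
  [22. 53.] [-671.7  -76.5] 89.8 bgr [26. 46. 78.]
  [492.  61.] [628.2 900.8] 42.9 bgr [10. 21. 40.]
  [533.  69.] [752.4 935.4] 46.2 bgr [36.5 49.  64. ]
  [173. 118.] [56.9 -2.8] 38.4 bgr [50. 64. 62.]
  [396. 144.] [617.2 290.4] 25.0 bgr [ 21.  33. 212.]
  [350. 180.] [604.5  92.6] 24.1 bgr [160.  63.  50.]
  [314. 230.] [638.3 -94.7] 25.2 bgr [163. 219. 140.]
  [489. 232.] [930.7 143. ] 44.6 bgr [112. 127. 139.]
  [234. 275.] [ 589.2 -292.8] 24.1 bgr [  9. 189. 231.]
 z90
  [73. 37.] [-678.3  156. ] 324.5 bgr [24. 42. 71.]
  [412.  42.] [327.9 902.9] 81.2 bgr [ 98.5 110.  118. ]
  [532.  73.] [753.  934.7] 46.7 bgr [ 9. 20. 40.]
  [422. 116.] [602.4 468.2] 49.2 bgr [ 82.  88. 100.]
  [333. 120.] [411.8 288.9] 26.4 bgr [213. 229. 228.]
  [318. 144.] [449.2 172.5] 27.1 bgr [16. 26. 44.]
  [516. 175.] [907.8 393.4] 40.0 bgr [181.  190.5 190.5]
  [175. 230.] [ 390.8 -283.6] 26.1 bgr [ 87.  84. 214.]
  [130. 234.] [ 3
[... 1006 characters left out ...]
.] [ 618.2 -464.6] 56.1 bgr [203. 223. 238.]
  [335. 141.] [ 503.2 -376.2] 27.4 bgr [148. 132. 243.]
  [363. 147.] [ 418.3 -387.5] 26.8 bgr [143. 131. 245.]
  [136. 156.] [936.6 -19.8] 49.6 bgr [219.  234.  239.5]
  [392. 164.] [ 320.1 -349.4] 26.3 bgr [140. 129. 243.]
  [356. 169.] [ 387.8 -275.2] 27.2 bgr [135.5 130.  241. ]
  [ 71. 205.] [915.1 202.4] 74.2 bgr [141. 157. 165.]
  [  4. 244.] [894.3 381.7] 34.2 bgr [236. 245. 242.]
  [228. 268.] [446.1 178.4] 25.0 bgr [15. 15. 16.]
  [125. 275.] [612.2 293.6] 22.5 bgr [ 24.  28. 156.]
  [202. 318.] [410.9 294.5] 24.5 bgr [248. 253. 252.]
  [ 44. 342.] [600.3 470.1] 44.6 bgr [132. 137. 146.]
  [486. 378.] [-24.7 138.8] 45.1 bgr [73. 89. 81.]
```

View pics/scene_end.png

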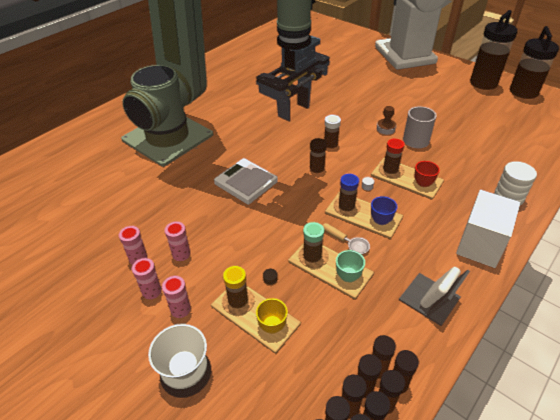

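All four jars stand upright on the pads with matching cups: yellow (234,275), mint (314,230), blue (350,180) and red (396,144). Each is within about 3 mm of centre, against 13 mm of slack. Black (318,144) and white (333,120) have not moved, and the robot is clear.

```bash
python3 -c "
from workcell import env
print(env.job_done())"
```

```text
the job is handed in; nothing more can be done
None
```

The yellow, mint, red and blue jars were carried in that order and stand upright on their matching pads, each measured within about 3 mm of centre; the black and white jars were left where they stood, and the job is handed in at about 28 s.

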